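Square up three glue-up blanks against the bench fence with the long straightedge

ROBOT

A 6-joint arm with a two-finger parallel gripper is mounted at the origin on the work surface. World frame = base frame: x ahead of the robot, y to its left, z up, the work surface at z = 0. Lengths are in m, angles in rad, forces in N, time in s.
With the tool pointing down it reaches from about 0.375 to 0.925 m from the base axis. Payload 5.7 kg.
Tool frame: the origin (TCP) lies midway between the tips of the shut fingers; the grasp point (between the pads) lies 19 mm behind it (manip.grip_point_offset is the distance from the TCP to the grasp point, in m); z points along the fingers, y is the line along which they close (so a half turn about z gives the same grasp; the last joint's range is limited). The gripper opens to 85 mm and grips with 20 to 120 N. Pads are 22 mm wide; open, the fingers measure 114 mm over their backs; the gripper's body (76 mm by 85 mm) begins 54 mm behind the grasp point. The pads swing forward as they close: fully open they stand 13 mm farther back than shut.
Start: joints at [-1.323, 0.359, 1.51, -0, 1.272, -0.115], TCP at [0.213, -0.561, 0.231] pointing down, gripper open.
Joint ranges: [-2.97, 2.97], [-1.01, 2.36], [0.21, 2.38], [-0.96, 4.11], [0.2, 2.71], [-2.98, 2.98]. Speed limits (rad/s): [2.39, 2.39, 3.14, 3.14, 3.14, 3.14].

INTERFACE

Orientations are given as a rotation vector (axis times angle).
In Python, from plant import readout, cams, job, manip gives the robot as it stands.
- The arm moves only by the tool send_rows, never from a script. Its argument "increments" is a list of rows, each an object with "jaw": the closure, from -1 (fully open) to 1 (shut); "xyz": the shift along the tool's x, y, z in mm, a list of three; "yaw": the turn about the tool's z in rad. A call has 1 to 20 rows; each row is the pose to reach, as a shift and turn from the pose commanded when the call began, along the tool's axes at that moment; what a row does not reach only later rows make up. A row lasts 1/12 s, in which the tool goes at most 41.7 mm and 7.16 degrees, less where a joint would pass 70% of its speed; a pose out of reach is approached as far as the arm can. A call with a gripper value outside its range is refused whole. The fingers move at their own pace and stop on an object; "squeeze" is the grip in N (left out, the last holds). Time passes only in rows, so rows that repeat a pose let the fingers close. It gives the time, the measured TCP pose, the force, the opening and the grip force at its end, in the units of the state.
- readout.get_obs(): the state, without advancing time (a new reading comes with each control period).
- cams.get_image(name): name is "scene" or "top" or "wrist"; returns a dict with "frame" (480x640x3 uint8, red, green, blue), "range_z" (480x640 float32, m along the optical axis (not along the pixel's ray), 0 where there is no reading), "camera_matrix" (3x3 intrinsics, pixels), "origin" and "attitude" of the camera in the world. Camera axes: x right, y down, z forward; pixel columns grow to the right and rows downward; lengths in m; the calibration is good to about 2 mm. A picture is of the moment at which its call begins.
- job.close_job(): hands the job in; it is judged then, once.
The state is a dict: "t": time; "qpos": joint angles; "dq": joint speeds; "joint_torque": joint torques, N m; "ee_pos": TCP position; "tool_rot": TCP orientation; "wrist_force": force on the tool from outside, world axes, zero at the start; "ft_torque": the same for the moment, N m; "opening": finger opening in m; "grasp_force": force on a finger pad.
Only numpy, scipy, OpenCV 4.12 (cv2) and the standard library are available. Lean on these libraries where they do the work, as an engineer would, in place of code of your own. Each camera call takes 0.05 s, during which the arm holds its last target. There are 200 camera calls.

TASK

Take the long straightedge by its wooden grip, set it down behind the three loose pine blanks (on the side away from the fence), gather all three along it and push them together, as one group, squarely up against the wooden fence. Push with the straightedge only, never with the gripper itself, then leave it standing upright on the bench and let go. Leave the short sanding block where it is.

Things in the scene. Friction and masses are not known exactly. Their poses are not given: they have to be found in the camera images.
- straightedge: long straightedge, 0.4 kg, loose: aluminium bar 280 mm long (own y), 20 thick (own x), 25 high; on its middle a wooden grip 100 long (y), 22 thick (x), from 25 to 75 mm above the underside, to be held across from above. Stands on its bar left or right of the blanks, pointing roughly away from the robot. Origin: centre of its underside, z up. Same either way round; balances at its middle
- blank1: loose pine blank, a plain block 40 mm (own x) by 45 mm (own y) by 24 mm high, about 30 g, one of three alike lying flat in a ragged row before the fence, up to about 35 mm apart; origin at the centre of its underside, x towards the fence within 13 degrees, z up (the leftmost one, seen from the robot)
- blank2: loose pine blank, a plain block 40 mm (own x) by 45 mm (own y) by 24 mm high, about 30 g, one of three alike lying flat in a ragged row before the fence, up to about 35 mm apart; origin at the centre of its underside, x towards the fence within 13 degrees, z up (the middle one)
- blank3: loose pine blank, a plain block 40 mm (own x) by 45 mm (own y) by 24 mm high, about 30 g, one of three alike lying flat in a ragged row before the fence, up to about 35 mm apart; origin at the centre of its underside, x towards the fence within 13 degrees, z up (the rightmost one)
- fence: fixed straight wooden batten 340 mm long (own y), 32 thick, 30 high, beyond the blanks. Origin: bottom edge, middle, of its working face, which looks to blanks and robot; x from the face into the batten, within 12 degrees of away from the robot. Blank centres lie at x = -65 to -130 mm at the start, -20 when against it. Two red clamps, 58 mm high, at y = +-150 mm, do not stand out from the face
- short_block: short sanding block, a bystander: same cross-section and same wooden grip as the straightedge, but its aluminium foot is only 120 mm long; origin at the centre of its underside, y along it, z up; loose
Not all that is in view belongs to the job. What is shaped like the blank3 but pink is not meant. What is shaped like the blank1 but red or yellow is not meant.

How it is judged:
By the outcome, as a careful person would: the job done as asked, in the order asked, and still so for the second after the job is handed in, with the robot touching nothing.
It also fails if it takes over 40 s, if anything falls off the work surface, if the arm or the gripper's body presses on something with over 40 N, if the wrist force passes 120 N, or if a joint passes its speed limit or range.

## Working session

There is one attempt and no reset: what is moved stays moved. The work goes in short steps, Python scripts to look and compute and a tool call to move; the robot and the scene stay as the last step left them, time stands still between calls to the robot, and variables do not carry over. Pictures are saved under pics/ and viewed, at most 10 in all, crops included, and the job is handed in when it is done.

Besides the shell and the picture viewer there is one more tool, called after "Request:" by a JSON object that holds its "fn" and its "kwargs". send_rows: Moves the arm, as the interface text tells. Its arguments: {"type":"object","properties":{"increments":{"type":"array","items":{"type":"object","properties":{"jaw":{"type":"number"},"xyz":{"type":"array","items":{"type":"number"}},"yaw":{"type":"number"}}}},"squeeze":{"type":"number"}},"required":["increments"]}

```bash
mkdir -p pics; ls
cat > h.py <<'E'
import numpy as np, cv2
from scipy.spatial.transform import Rotation as R
from plant import readout, cams, job, manip
def shot(n):
    d=cams.get_image(n); K=np.array(d["camera_matrix"]); A=np.array(d["attitude"],float)
    M=A if A.shape==(3,3) else (R.from_rotvec(A).as_matrix() if A.size==3 else R.from_quat(A).as_matrix())
    z=d["range_z"]; v,u=np.mgrid[:480,:640]
    P=np.stack([(u-K[0,2])/K[0,0]*z,(v-K[1,2])/K[1,1]*z,z],-1)@M.T+np.array(d["origin"])
    P[z==0]=np.nan
    return d["frame"],P,d
def save(f,p): cv2.imwrite("pics/"+p,cv2.cvtColor(f,cv2.COLOR_RGB2BGR))
E
python3 - <<'E'
from h import *
f,P,d=shot("top"); save(f,"top.png"); np.savez("top.npz",f=f,P=P)
print(d["origin"],d["attitude"],d["camera_matrix"])
print(P[240,320],P[100,100])
o=readout.get_obs();print(o)
E
```

```text
pics
[ 0.50268505 -0.00736971  1.14681986] [-2.15387303  2.20679387 -0.10986478] [[521.29577931   0.         319.57565464]
 [  0.         521.29577931 235.04181167]
 [  0.           0.           1.        ]]
[ 0.59270967 -0.02133908  0.02758972] [0.92179521 0.46450011 0.0034067 ]
{'t': 0.05, 'qpos': array([-1.32309999e+00,  3.59502698e-01,  1.51141364e+00,  3.01351384e-05,
        1.27252077e+00, -1.15101119e-01]), 'dq': array([-0.0013388 , -0.00175309, -0.00048802,  0.00015048,  0.0005605 ,
       -0.00196325]), 'joint_torque': array([ 5.65197788e-04, -5.29109859e+01, -2.79627621e+01, -2.23439806e-04,
        5.27801327e-03,  2.10965453e-05]), 'ee_pos': array([ 0.21277056, -0.56028602,  0.23046212]), 'tool_rot': array([-3.08823682e+00, -5.66414597e-01,  1.46721703e-04]), 'wrist_force': array([-0.19583525,  0.16319928,  0.01733319]), 'ft_torque': array([-0.00526234, -0.05108391, -0.02375422]), 'grasp_force': 0.0, 'opening': 0.08516203664817724}
```

View pics/top.png

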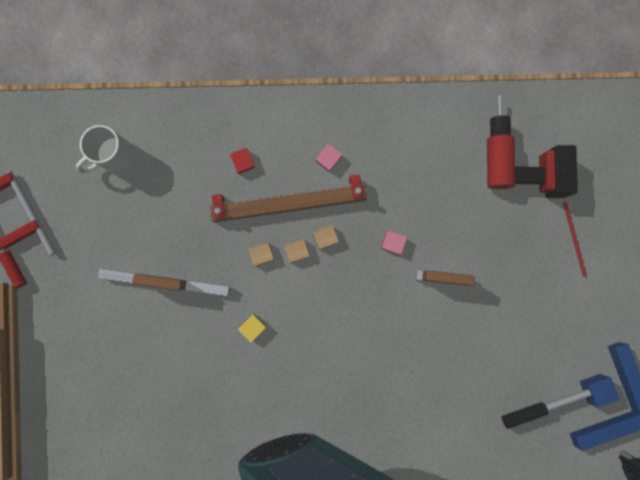

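The picture shows the three pine blanks at px (261,254), (297,250) and (326,237), with the fence from (218,210) to (358,188). There are two candidates for the straightedge. The bar at (165,282) is about 131 px ≈ 280 mm, so it is the straightedge. The bar at (447,278) is about 58 px ≈ 120 mm, so it is the short block. The pink, red and yellow blocks are decoys. Next I'll measure these and confirm in a crop.

```bash
cat > seg.py <<'E'
from h import *
def seg(f,P,verbose=1):
    out=[]
    m=((P[...,2]>0.012)&(P[...,2]<0.11)&(P[...,0]>0.3)&(P[...,0]<0.85)&(abs(P[...,1])<0.5)).astype(np.uint8)
    n,L,S,C=cv2.connectedComponentsWithStats(m,connectivity=4)
    for i in range(1,n):
        if S[i,4]<60: continue
        q=P[L==i]; zt=np.nanpercentile(q[:,2],90)
        (cx,cy),(w,h),a=cv2.minAreaRect((q[:,:2]*1000).astype(np.float32))
        if w<h: w,h,a=h,w,a+90
        out.append((C[i],S[i,4],cx,cy,w,h,a,zt,f[L==i].mean(0)))
        if verbose: print("px",C[i].round(),"n",S[i,4],"xy",round(cx,1),round(cy,1),"wh",round(w,1),round(h,1),"ang(long axis from x)",round(a,1),"z",round(zt,4),f[L==i].mean(0).round())
    return out
E
python3 - <<'E'
from seg import *
D=np.load("top.npz"); f,P=D["f"],D["P"]; seg(f,P)
save(cv2.resize(f[170:350,80:400],(800,450),interpolation=cv2.INTER_CUBIC),"crop.png")
E
```

```text
px [506. 159.] n 2330 xy 773.1 -444.3 wh 153.6 111.3 ang(long axis from x) 179.8 z 0.0579 [96. 49. 48.]
px [103. 150.] n 1559 xy 784.1 434.2 wh 104.5 80.8 ang(long axis from x) 159.0 z 0.0896 [105. 107. 105.]
px [328. 158.] n 393 xy 774.9 -43.8 wh 45.5 40.5 ang(long axis from x) 140.0 z 0.0269 [171. 111. 130.]
px [242. 160.] n 394 xy 772.8 146.3 wh 46.3 40.0 ang(long axis from x) 21.2 z 0.0272 [143.  58.  56.]
px [288. 202.] n 2696 xy 685.9 47.2 wh 340.2 54.6 ang(long axis from x) 96.9 z 0.0403 [109.  78.  63.]
px [325. 237.] n 391 xy 599.3 -33.2 wh 45.5 40.1 ang(long axis from x) 108.9 z 0.0271 [154. 129. 100.]
px [394. 243.] n 401 xy 583.7 -180.8 wh 45.3 40.0 ang(long axis from x) 70.7 z 0.0272 [174. 113. 133.]
px [296. 251.] n 388 xy 571.3 30.6 wh 44.8 40.2 ang(long axis from x) 106.4 z 0.0275 [154. 130. 101.]
px [261. 254.] n 403 xy 566.0 107.8 wh 45.2 40.2 ang(long axis from x) 107.6 z 0.027 [153. 129. 100.]
px [163. 282.] n 1347 xy 510.5 316.3 wh 280.6 22.1 ang(long axis from x) 80.8 z 0.0765 [126. 117. 112.]
px [445. 278.] n 637 xy 504.1 -284.9 wh 117.6 22.1 ang(long axis from x) 81.9 z 0.0774 [111.  89.  74.]
px [252. 328.] n 418 xy 407.8 129.1 wh 45.4 39.4 ang(long axis from x) 133.7 z 0.0271 [182. 165.  83.]
```

View pics/crop.png

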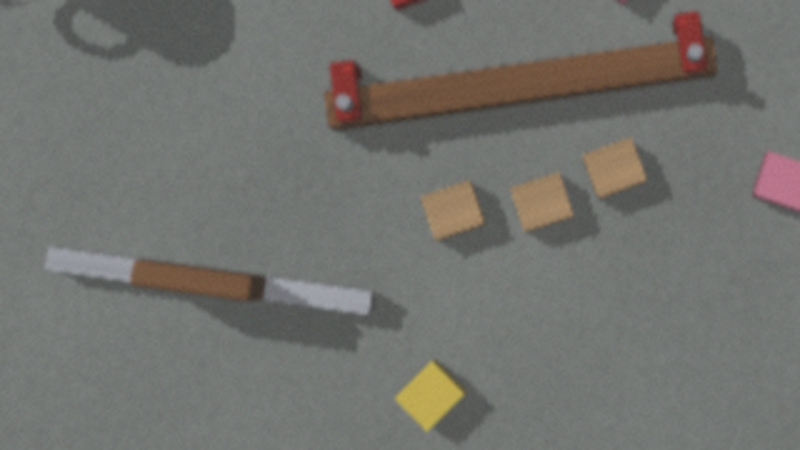

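The crop confirms it: the long bar with the wooden grip is at crop (208,280), i.e. px (163,282). Its full length is 280 mm by the depth data. The three pine blanks are at crop (452,210), (542,202) and (614,167). Next come the fence face and the moves.

```bash
cat > fence.py <<'E'
from h import *
def fence(P):
    X=P.reshape(-1,3); X=X[(X[:,2]>0.012)&(X[:,2]<0.04)&(X[:,0]>0.62)&(X[:,0]<0.74)&(X[:,1]>-0.08)&(X[:,1]<0.17)]
    th=np.radians(6.9)
    # lower edge per bin along y: 
    yb=np.linspace(-0.07,0.16,24); pts=[]
    for a,b in zip(yb[:-1],yb[1:]):
        q=X[(X[:,1]>=a)&(X[:,1]<b)]
        c=q[:,0]+np.tan(th)*(q[:,1]-(a+b)/2); pts.append(((a+b)/2,np.percentile(c,4),np.percentile(c,97)))
    p=np.array(pts); lo=np.polyfit(p[:,0],p[:,1],1); hi=np.polyfit(p[:,0],p[:,2],1)
    return lo,hi,np.std(p[:,1]-np.polyval(lo,p[:,0]))
E
python3 - <<'E'
from fence import *
P=np.load("top.npz")["P"]; lo,hi,s=fence(P); print(lo,hi,s,np.degrees(np.arctan(lo[0])),np.degrees(np.arctan(hi[0])))
a=-np.arctan((lo[0]+hi[0])/2); n=np.array([np.cos(a),np.sin(a)]); t=np.array([-n[1],n[0]])
f0=np.array([np.polyval(lo,0.0472),0.0472]);print("a",np.degrees(a),"f0",f0,"thick",(hi[1]-lo[1])*n[0])
B=np.array([[.5993,-.0332],[.5713,.0306],[.5660,.1078]])
ang=[18.9,16.4,17.6]
for b,g in zip(B,ang):
    print("blank fence-frame",(b-f0)@n,(b-f0)@t,"yaw rel",g-np.degrees(a), "rear", (b-f0)@n-20*1e-3-0.0225*abs(np.sin(np.radians(g)-a)))
o=readout.get_obs(); print(R.from_rotvec(o["tool_rot"]).as_matrix().round(4), o["ee_pos"])
E
```

```text
[-0.07589309  0.6605753 ] [-0.12191945  0.6955579 ] 0.009471768954199404 -4.340033924438374 -6.951163776703688
a 5.648540702181045 f0 [0.65699315 0.0472    ] thick 0.034812737199927585
blank fence-frame -0.06532646310014233 -0.0743311007142987 yaw rel 13.251459297818954 rear -0.0904840297037244
blank fence-frame -0.08691092564478926 -0.0080849613803063 yaw rel 10.751459297818954 rear -0.11110827946147663
blank fence-frame -0.08458670234623501 0.06926184195414611 yaw rel 11.951459297818957 rear -0.1092460683719092
[[ 9.349e-01  3.549e-01 -4.000e-04]
 [ 3.549e-01 -9.349e-01  1.800e-03]
 [ 2.000e-04 -1.800e-03 -1.000e+00]] [ 0.21277056 -0.56028602  0.23046212]
```

Request:
{"fn": "send_rows", "kwargs": {"increments": [{"jaw": -1,"xyz": [404,-340,0],"yaw": -0.3},{"jaw": -1,"xyz": [404,-340,0],"yaw": -0.3},{"jaw": -1,"xyz": [404,-340,0],"yaw": -0.3},{"jaw": -1,"xyz": [404,-340,0],"yaw": -0.6},{"jaw": -1,"xyz": [404,-340,0],"yaw": -0.6},{"jaw": -1,"xyz": [404,-340,0],"yaw": -0.6},{"jaw": -1,"xyz": [404,-340,0],"yaw": -1.047},{"jaw": -1,"xyz": [404,-340,0],"yaw": -1.047},{"jaw": -1,"xyz": [404,-340,0],"yaw": -1.047},{"jaw": -1,"xyz": [404,-340,0],"yaw": -1.047},{"jaw": -1,"xyz": [404,-340,0],"yaw": -1.047},{"jaw": -1,"xyz": [404,-340,0],"yaw": -1.047},{"jaw": -1,"xyz": [590,-714,0],"yaw": -1.047},{"jaw": -1,"xyz": [590,-714,0],"yaw": -1.047},{"jaw": -1,"xyz": [590,-714,0],"yaw": -1.047},{"jaw": -1,"xyz": [590,-714,0],"yaw": -1.047},{"jaw": -1,"xyz": [590,-714,0],"yaw": -1.047},{"jaw": -1,"xyz": [590,-714,0],"yaw": -1.047},{"jaw": -1,"xyz": [590,-714,0],"yaw": -1.047},{"jaw": -1,"xyz": [590,-714,0],"yaw": -1.047}], "squeeze": 60}}

```text
t: 1.72
ee_pos: [0.4968, 0.2087, 0.2309]
tool_rot: [-2.392, -2.036, 0.001]
wrist_force: [1.2, -0.3, 0.6]
opening: 0.0853
grasp_force: 0.0
```

```bash
sed -i 's/X\[:,0\]>0.62)/X[:,0]>0.637)/' fence.py
cat >> h.py <<'E'
def inc(x,y,z,ang):  # world target TCP (m), tool-x angle deg -> tool increments
    o=readout.get_obs(); M=R.from_rotvec(o["tool_rot"]).as_matrix(); d=np.array([x,y,z])-o["ee_pos"]
    a=np.degrees(np.arctan2(M[1,0],M[0,0]))
    print("t",o["t"],"at",o["ee_pos"].round(4),"ang",round(a,2),"-> xyz mm",(M.T@d*1000).round(1),"yaw",round(-np.radians(ang-a),4),"F",o["wrist_force"].round(1),"tilt",M[:,2].round(4),"open",round(o["opening"],4))
E
python3 - <<'E'
from fence import *
P=np.load("top.npz")["P"]; lo,hi,s=fence(P); print(lo,hi,s,np.degrees(np.arctan(lo[0])),np.degrees(np.arctan(hi[0])))
inc(.5105,.3163,.036,80.8)
E
```

```text
[-0.12108994  0.66482961] [-0.12198897  0.69556462] 0.0001432105388025192 -6.904327655188363 -6.9550889639915425
t 1.7167 at [0.4968 0.2087 0.2309] ang 80.79 -> xyz mm [108.5  -3.6 194.9] yaw -0.0001 F [ 1.2 -0.3  0.6] tilt [-8.e-04 -3.e-04 -1.e+00] open 0.0853
```

Request:
{"fn": "send_rows", "kwargs": {"increments": [{"jaw": -1,"xyz": [108,-4,0],"yaw": 0},{"jaw": -1,"xyz": [108,-4,0],"yaw": 0},{"jaw": -1,"xyz": [108,-4,0],"yaw": 0},{"jaw": -1,"xyz": [108,-4,100],"yaw": 0},{"jaw": -1,"xyz": [108,-4,100],"yaw": 0},{"jaw": -1,"xyz": [108,-4,100],"yaw": 0},{"jaw": -1,"xyz": [108,-4,100],"yaw": 0}]}}

```text
t: 2.3
ee_pos: [0.5067, 0.3123, 0.126]
tool_rot: [-2.39, -2.034, 0.016]
wrist_force: [-1.1, -0.5, 0.7]
opening: 0.085
grasp_force: 0.0
```

Run:
```python
from h import *
inc(.5105,.3163,.036,80.8)
f,P,d=shot("wrist"); save(f,"w1.png")
```

```text
t 2.3 at [0.5067 0.3123 0.126 ] ang 80.81 -> xyz mm [ 5.1  3.9 90. ] yaw 0.0002 F [-1.1 -0.5  0.7] tilt [-0.0096 -0.0044 -0.9999] open 0.085
```

View pics/w1.png

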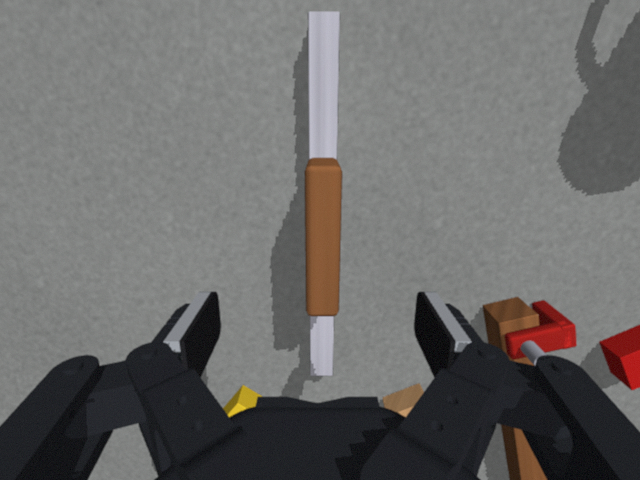

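The wrist picture shows the grip (px 323,240) centred between the open fingers, with the bar parallel to the pads. Next I descend and close.

Request:
{"fn": "send_rows", "kwargs": {"increments": [{"jaw": -1,"xyz": [3,0,30],"yaw": 0},{"jaw": -1,"xyz": [3,0,60],"yaw": 0},{"jaw": -1,"xyz": [3,0,85],"yaw": 0},{"jaw": -1,"xyz": [3,0,94],"yaw": 0},{"jaw": -1,"xyz": [3,0,94],"yaw": 0},{"jaw": -1,"xyz": [3,0,94],"yaw": 0}]}}

```text
t: 2.85
ee_pos: [0.5125, 0.3172, 0.0388]
tool_rot: [2.393, 2.035, 0.003]
wrist_force: [0.7, -0.3, -0.7]
opening: 0.0854
grasp_force: 0.0
```

Run:
```python
from h import *
inc(.5105,.3163,.036,80.8)
```

```text
t 2.85 at [0.5125 0.3172 0.0388] ang 80.76 -> xyz mm [-1.2 -1.8  2.7] yaw -0.0007 F [ 0.7 -0.3 -0.7] tilt [ 1.5e-03  8.0e-04 -1.0e+00] open 0.0854
```

Request:
{"fn": "send_rows", "kwargs": {"increments": [{"jaw": 0,"xyz": [-1,-2,3],"yaw": 0},{"jaw": 0.3,"xyz": [-1,-2,3],"yaw": 0},{"jaw": 1,"xyz": [-1,-2,3],"yaw": 0},{"jaw": 1,"xyz": [-1,-2,3],"yaw": 0},{"jaw": 1,"xyz": [-1,-2,3],"yaw": 0},{"jaw": 1,"xyz": [-1,-2,3],"yaw": 0},{"jaw": 1,"xyz": [-1,-2,3],"yaw": 0},{"jaw": 1,"xyz": [-1,-2,3],"yaw": 0},{"jaw": 1,"xyz": [-1,-2,3],"yaw": 0},{"jaw": 1,"xyz": [-1,-2,3],"yaw": 0}], "squeeze": 60}}

```text
t: 3.68
ee_pos: [0.5097, 0.3164, 0.035]
tool_rot: [2.393, 2.035, 0.001]
wrist_force: [0.0, -0.3, 5.3]
opening: 0.0218
grasp_force: 59.1
```

Request:
{"fn": "send_rows", "kwargs": {"increments": [{"jaw": 1,"xyz": [0,0,-15],"yaw": 0},{"jaw": 1,"xyz": [0,0,-40],"yaw": 0},{"jaw": 1,"xyz": [0,0,-60],"yaw": 0},{"jaw": 1,"xyz": [-30,6,-60],"yaw": -0.04},{"jaw": 1,"xyz": [-60,12,-60],"yaw": -0.08},{"jaw": 1,"xyz": [-90,18,-60],"yaw": -0.12},{"jaw": 1,"xyz": [-120,24,-60],"yaw": -0.16},{"jaw": 1,"xyz": [-150,30,-60],"yaw": -0.2},{"jaw": 1,"xyz": [-180,37,-60],"yaw": -0.24},{"jaw": 1,"xyz": [-210,43,-60],"yaw": -0.282},{"jaw": 1,"xyz": [-240,49,-60],"yaw": -0.282},{"jaw": 1,"xyz": [-265,54,-60],"yaw": -0.282},{"jaw": 1,"xyz": [-280,57,-60],"yaw": -0.282},{"jaw": 1,"xyz": [-280,57,-60],"yaw": -0.282},{"jaw": 1,"xyz": [-280,57,-60],"yaw": -0.282}]}}

```text
t: 4.93
ee_pos: [0.52, 0.0301, 0.0938]
tool_rot: [-2.085, -2.348, 0.001]
wrist_force: [0.6, 0.8, -4.3]
opening: 0.0214
grasp_force: 59.8
```

Run:
```python
from seg import *
inc(.5213,.0303,.036,96.93)
for nm in ("top","scene"):
    f,P,d=shot(nm); save(f,nm+"2.png")
    print(nm); 
    if nm=="top":seg(f,P)
```

```text
t 4.9333 at [0.52   0.0301 0.0938] ang 96.8 -> xyz mm [ 0.   1.4 57.8] yaw -0.0022 F [ 0.6  0.8 -4.3] tilt [-1.3e-03  5.0e-04 -1.0e+00] open 0.0214
top
px [506. 159.] n 2332 xy 772.9 -445.8 wh 153.3 111.7 ang(long axis from x) 178.3 z 0.058 [103.  53.  52.]
px [103. 150.] n 1563 xy 784.2 433.9 wh 104.9 80.3 ang(long axis from x) 158.8 z 0.0898 [112. 115. 113.]
px [328. 158.] n 399 xy 775.1 -43.9 wh 45.9 40.3 ang(long axis from x) 140.2 z 0.0271 [182. 118. 139.]
px [242. 160.] n 391 xy 773.0 146.3 wh 46.9 39.8 ang(long axis from x) 20.4 z 0.0272 [153.  62.  60.]
px [288. 202.] n 2701 xy 686.1 47.2 wh 339.5 55.3 ang(long axis from x) 96.8 z 0.0406 [116.  83.  66.]
px [326. 234.] n 213 xy 599.3 -33.2 wh 45.0 39.8 ang(long axis from x) 109.3 z 0.0274 [155. 132. 103.]
px [393. 243.] n 404 xy 583.8 -180.7 wh 45.2 40.4 ang(long axis from x) 71.2 z 0.0276 [186. 121. 142.]
px [350. 266.] n 272 xy 533.8 -80.4 wh 56.2 20.0 ang(long axis from x) 96.7 z 0.0866 [160. 163. 169.]
px [445. 278.] n 639 xy 504.1 -285.1 wh 117.6 22.2 ang(long axis from x) 82.1 z 0.0773 [119.  95.  79.]
px [255. 328.] n 290 xy 407.8 128.9 wh 45.3 39.1 ang(long axis from x) 133.5 z 0.0269 [190. 171.  84.]
scene
```

View pics/scene2.png

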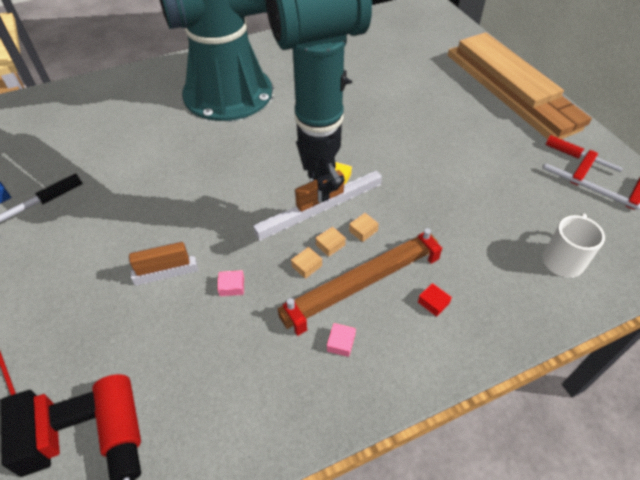

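The scene picture shows the straightedge level in the gripper (px 320,205), parallel to the fence and behind the three blanks (307,262), (331,240) and (363,226). Nothing has been disturbed. Next I set it down.

Request:
{"fn": "send_rows", "kwargs": {"increments": [{"jaw": 1,"xyz": [0,0,20],"yaw": -0.002},{"jaw": 1,"xyz": [0,0,40],"yaw": -0.002},{"jaw": 1,"xyz": [0,0,52],"yaw": -0.002},{"jaw": 1,"xyz": [0,0,56],"yaw": -0.002},{"jaw": 1,"xyz": [0,0,58],"yaw": -0.002},{"jaw": 1,"xyz": [0,0,58],"yaw": -0.002},{"jaw": 1,"xyz": [0,0,58],"yaw": -0.002}]}}

```text
t: 5.62
ee_pos: [0.5212, 0.0311, 0.0369]
tool_rot: [2.079, 2.354, 0.001]
wrist_force: [0.1, 0.1, -2.9]
opening: 0.0213
grasp_force: 59.6
```

Run:
```python
from h import *
# final: centre 50 mm before the face
n=np.array([np.cos(np.radians(6.93)),np.sin(np.radians(6.93))]); p=np.array([.6583,.047])-.050*n; print(p)
inc(p[0],p[1],.0355,96.93)
```

```text
[0.60866528 0.04096717]
t 5.6167 at [0.5212 0.0311 0.0369] ang 97.09 -> xyz mm [-1.  88.   1.5] yaw 0.0028 F [ 0.1  0.1 -2.9] tilt [ 1.1e-03  1.0e-04 -1.0e+00] open 0.0213
```

Request:
{"fn": "send_rows", "kwargs": {"increments": [{"jaw": 1,"xyz": [0,0,1.5],"yaw": 0.003},{"jaw": 1,"xyz": [0,3,1.5],"yaw": 0.003},{"jaw": 1,"xyz": [0,7,1.5],"yaw": 0.003},{"jaw": 1,"xyz": [0,11,1.5],"yaw": 0.003},{"jaw": 1,"xyz": [0,15,1.5],"yaw": 0.003},{"jaw": 1,"xyz": [0,19,1.5],"yaw": 0.003},{"jaw": 1,"xyz": [0,23,1.5],"yaw": 0.003},{"jaw": 1,"xyz": [0,27,1.5],"yaw": 0.003},{"jaw": 1,"xyz": [0,31,1.5],"yaw": 0.003},{"jaw": 1,"xyz": [0,35,1.5],"yaw": 0.003},{"jaw": 1,"xyz": [0,39,1.5],"yaw": 0.003},{"jaw": 1,"xyz": [0,43,1.5],"yaw": 0.003},{"jaw": 1,"xyz": [0,47,1.5],"yaw": 0.003},{"jaw": 1,"xyz": [0,51,1.5],"yaw": 0.003},{"jaw": 1,"xyz": [0,55,1.5],"yaw": 0.003},{"jaw": 1,"xyz": [0,59,1.5],"yaw": 0.003},{"jaw": 1,"xyz": [0,63,1.5],"yaw": 0.003},{"jaw": 1,"xyz": [0,67,1.5],"yaw": 0.003},{"jaw": 1,"xyz": [0,70,1.5],"yaw": 0.003},{"jaw": 1,"xyz": [0,70,1.5],"yaw": 0.003}]}}

```text
t: 7.28
ee_pos: [0.5901, 0.0393, 0.035]
tool_rot: [-2.084, -2.35, 0.001]
wrist_force: [-3.7, 0.2, 3.0]
opening: 0.0211
grasp_force: 61.0
```

Run:
```python
from seg import *
inc(.6087,.0410,.0355,96.93)
f,P,d=shot("scene"); save(cv2.resize(f[170:350,200:460],(780,540)),"s3.png"); 
f,P,d=shot("top"); seg(f,P)
```

```text
t 7.2833 at [0.5901 0.0393 0.035 ] ang 96.88 -> xyz mm [-0.5 18.7 -0.5] yaw -0.0009 F [-3.7  0.2  3. ] tilt [-8.e-04  0.e+00 -1.e+00] open 0.0211
px [506. 159.] n 2328 xy 773.1 -445.0 wh 152.9 111.4 ang(long axis from x) 179.2 z 0.0578 [107.  55.  54.]
px [103. 150.] n 1562 xy 794.1 441.5 wh 104.4 80.4 ang(long axis from x) 97.8 z 0.0897 [117. 119. 118.]
px [328. 158.] n 395 xy 774.9 -43.7 wh 46.3 40.3 ang(long axis from x) 140.3 z 0.027 [190. 123. 145.]
px [242. 160.] n 390 xy 772.8 146.2 wh 45.6 39.7 ang(long axis from x) 20.7 z 0.0274 [160.  64.  62.]
px [347. 193.] n 763 xy 699.9 -76.4 wh 91.4 54.0 ang(long axis from x) 98.5 z 0.042 [122.  83.  70.]
px [220. 209.] n 476 xy 668.5 190.0 wh 54.1 51.7 ang(long axis from x) 5.6 z 0.0432 [120.  77.  68.]
px [337. 231.] n 463 xy 622.5 -62.6 wh 68.2 59.7 ang(long axis from x) 96.7 z 0.0282 [164. 156. 149.]
px [394. 243.] n 398 xy 584.0 -180.8 wh 45.3 40.2 ang(long axis from x) 70.4 z 0.027 [194. 126. 148.]
px [445. 278.] n 639 xy 504.1 -285.4 wh 117.4 22.1 ang(long axis from x) 81.9 z 0.0772 [123.  99.  82.]
```

View pics/s3.png

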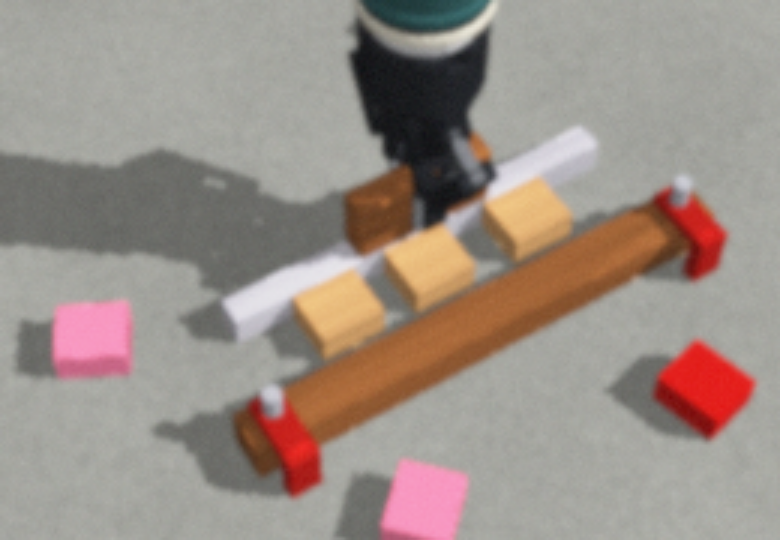

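The crop shows all three blanks (340,312), (430,265) and (528,217) flush on the straightedge and square to the fence. About 18 mm of the push remains.

Request:
{"fn": "send_rows", "kwargs": {"increments": [{"jaw": 1,"xyz": [0,3,0],"yaw": 0},{"jaw": 1,"xyz": [0,6,0],"yaw": 0},{"jaw": 1,"xyz": [0,9,0],"yaw": 0},{"jaw": 1,"xyz": [0,11,0],"yaw": 0},{"jaw": 1,"xyz": [0,13,0],"yaw": 0},{"jaw": 1,"xyz": [0,14,0],"yaw": 0},{"jaw": 1,"xyz": [0,15,0],"yaw": 0},{"jaw": 1,"xyz": [0,16,0],"yaw": 0},{"jaw": 1,"xyz": [0,16,0],"yaw": 0},{"jaw": 1,"xyz": [0,16,0],"yaw": 0}]}}

```text
t: 8.22
ee_pos: [0.6037, 0.0411, 0.035]
tool_rot: [-2.082, -2.349, 0.004]
wrist_force: [-7.5, -0.7, 7.5]
opening: 0.0211
grasp_force: 61.5
```

Request:
{"fn": "send_rows", "kwargs": {"increments": [{"jaw": 1,"xyz": [0,0.5,0],"yaw": 0},{"jaw": 1,"xyz": [0,1,0],"yaw": 0},{"jaw": 1,"xyz": [0,1.5,0],"yaw": 0},{"jaw": 1,"xyz": [0,1.5,0],"yaw": 0}]}}

```text
t: 8.55
ee_pos: [0.6043, 0.0412, 0.035]
tool_rot: [-2.081, -2.348, 0.006]
wrist_force: [-8.9, -0.9, 9.8]
opening: 0.0214
grasp_force: 61.7
```

Run:
```python
from h import *
inc(.6087,.0410,.0355,96.93)
f,P,d=shot("scene"); save(cv2.resize(f[190:340,250:450],(800,600)),"s4.png")
f,P,d=shot("top"); save(cv2.resize(f[170:270,190:390],(800,400)),"t4.png")
```

```text
t 8.55 at [0.6043 0.0412 0.035 ] ang 96.9 -> xyz mm [-0.7  4.4 -0.5] yaw -0.0006 F [-8.9 -0.9  9.8] tilt [-5.8e-03 -3.0e-04 -1.0e+00] open 0.0214
```

View pics/t4.png

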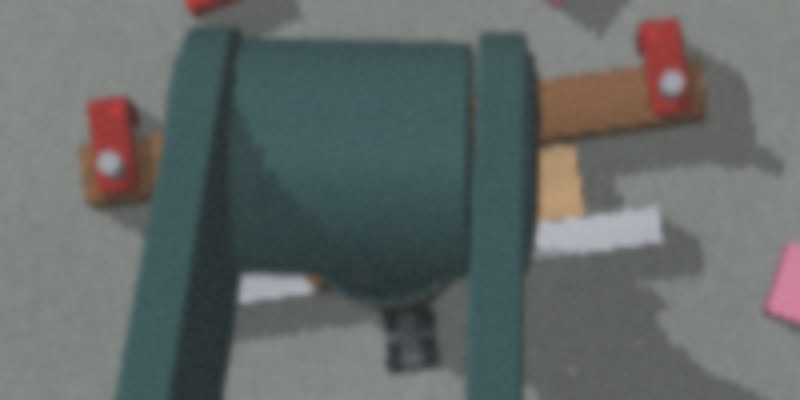

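The crop shows blank3 at (560,180) close to the fence, but a thin gap may remain. The force looks like bench friction, so I relieve the downward press and push on.

Request:
{"fn": "send_rows", "kwargs": {"increments": [{"jaw": 1,"xyz": [0,0,-1],"yaw": 0},{"jaw": 1,"xyz": [0,1,-1],"yaw": 0},{"jaw": 1,"xyz": [0,2,-1],"yaw": 0},{"jaw": 1,"xyz": [0,2.5,-1],"yaw": 0},{"jaw": 1,"xyz": [0,2.5,-1],"yaw": 0}]}}

```text
t: 9.07
ee_pos: [0.609, 0.0416, 0.0353]
tool_rot: [-2.083, -2.35, 0.002]
wrist_force: [-3.8, -1.7, -2.7]
opening: 0.0216
grasp_force: 60.3
```

Run:
```python
from h import *
inc(.6087,.0410,.0355,96.93)
f,P,d=shot("top")
# distances to fence face (top-view), strip along blank3: fence coordinate t in [-.085,-.065]
n=np.array([np.cos(np.radians(6.93)),np.sin(np.radians(6.93))]);t=np.array([-n[1],n[0]])
q=(P[...,:2]-np.array([.6583,.047]));X=q@n;T=q@t
m=(T>-.09)&(T<-.07)&(X>-.07)&(X<.04)
i=np.argsort(X[m]);
b=np.arange(-.07,.04,.004)
for a in b:
    k=m&(X>=a)&(X<a+.004)
    if k.any(): print(round(a+.002,3),k.sum(),P[k][:,2].mean().round(4),f[k].mean(0).round())
```

```text
t 9.0667 at [0.609  0.0416 0.0353] ang 96.88 -> xyz mm [-0.6 -0.4 -0.2] yaw -0.0008 F [-3.8 -1.7 -2.7] tilt [-2.1e-03  1.0e-04 -1.0e+00] open 0.0216
-0.068 15 0.0007 [95. 98. 96.]
-0.064 16 0.0008 [96. 98. 97.]
-0.06 26 0.0104 [ 98. 100. 101.]
-0.056 17 0.026 [141. 143. 149.]
-0.052 16 0.0252 [168. 170. 177.]
-0.048 17 0.0256 [172. 174. 181.]
-0.044 16 0.0257 [174. 176. 183.]
-0.04 13 0.0253 [166. 163. 163.]
-0.036 15 0.0253 [169. 145. 121.]
-0.032 12 0.0248 [176. 146. 113.]
-0.028 13 0.025 [174. 145. 111.]
-0.024 11 0.0241 [169. 141. 109.]
-0.02 13 0.0237 [178. 148. 114.]
-0.016 10 0.0235 [173. 144. 111.]
-0.012 9 0.0252 [172. 144. 110.]
-0.008 9 0.024 [172. 144. 110.]
-0.004 9 0.0249 [160. 134. 103.]
0.0 10 0.0269 [117.  98.  77.]
0.004 7 0.0315 [115.  88.  67.]
0.008 7 0.0303 [119.  89.  67.]
0.012 7 0.0309 [121.  91.  69.]
0.016 6 0.0309 [124.  93.  70.]
0.02 6 0.0317 [124.  93.  70.]
0.024 6 0.031 [128.  95.  71.]
0.028 4 0.0324 [129.  96.  73.]
0.032 3 0.0299 [125. 100.  82.]
0.036 1 0.0006 [88. 76. 69.]
```

Request:
{"fn": "send_rows", "kwargs": {"increments": [{"jaw": 1,"xyz": [0,0.5,0.3],"yaw": 0},{"jaw": 1,"xyz": [0,1,0.3],"yaw": 0},{"jaw": 1,"xyz": [0,1.5,0.3],"yaw": 0},{"jaw": 1,"xyz": [0,1.5,0.3],"yaw": 0}]}}

```text
t: 9.45
ee_pos: [0.6091, 0.0417, 0.0351]
tool_rot: [-2.082, -2.348, 0.005]
wrist_force: [-8.4, -1.3, 1.8]
opening: 0.0211
grasp_force: 60.5
```

Request:
{"fn": "send_rows", "kwargs": {"increments": [{"jaw": 1,"xyz": [0,1,0],"yaw": 0},{"jaw": 1,"xyz": [0,2,0],"yaw": 0},{"jaw": 1,"xyz": [0,3,0],"yaw": 0},{"jaw": 1,"xyz": [0,3,0],"yaw": 0},{"jaw": 1,"xyz": [0,3,0],"yaw": 0}]}}

```text
t: 9.87
ee_pos: [0.6092, 0.0418, 0.0351]
tool_rot: [-2.079, -2.346, 0.011]
wrist_force: [-14.7, -2.8, 8.1]
opening: 0.0215
grasp_force: 61.5
```

Run:
```python
from h import *
inc(.6087,.0410,.0355,96.93); print(readout.get_obs()["ft_torque"])
f,P,d=shot("scene"); save(cv2.resize(f[190:340,250:450],(800,600),interpolation=cv2.INTER_CUBIC),"s5.png")
```

```text
t 9.8667 at [0.6092 0.0418 0.0351] ang 96.91 -> xyz mm [-0.7 -0.6 -0.4] yaw -0.0004 F [-14.7  -2.8   8.1] tilt [-9.6e-03 -6.0e-04 -1.0e+00] open 0.0215
[-0.70037631  2.52094621 -0.10853765]
```

View pics/s5.png

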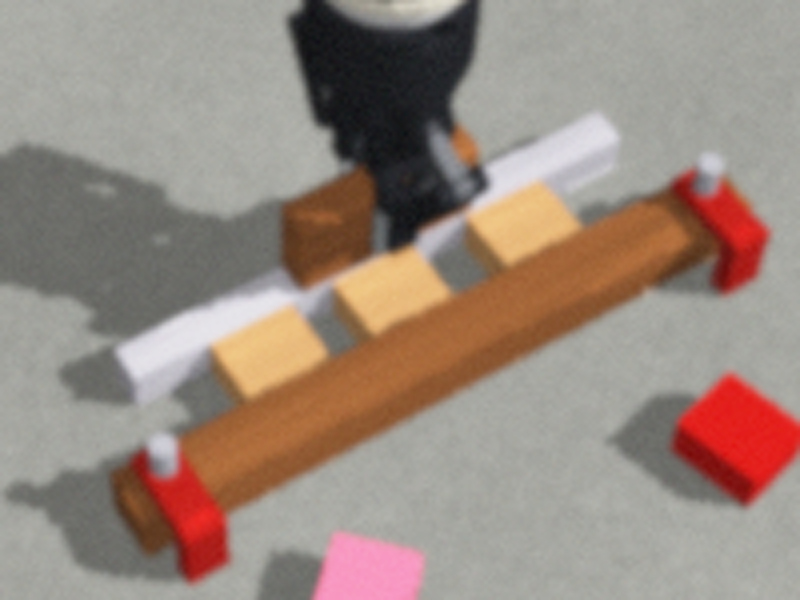

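The crop shows all three blanks (270,355), (392,290) and (525,225) between the straightedge and the fence, flush on both sides. I relieve the push, then release.

Request:
{"fn": "send_rows", "kwargs": {"increments": [{"jaw": 1,"xyz": [0,-1.5,0],"yaw": 0},{"jaw": 1,"xyz": [0,-3,0],"yaw": 0},{"jaw": 1,"xyz": [0,-4,0],"yaw": 0},{"jaw": 1,"xyz": [0,-4.2,0],"yaw": 0},{"jaw": 1,"xyz": [0,-4.2,0],"yaw": 0},{"jaw": 1,"xyz": [0,-4.2,0],"yaw": 0}], "squeeze": 20}}

```text
t: 10.42
ee_pos: [0.6091, 0.0417, 0.0351]
tool_rot: [-2.083, -2.349, 0.002]
wrist_force: [-5.2, -0.5, -2.5]
opening: 0.0216
grasp_force: 60.1
```

Request:
{"fn": "send_rows", "kwargs": {"increments": [{"jaw": 1,"xyz": [0,-1,0.4],"yaw": 0},{"jaw": 1,"xyz": [0,-1,0.4],"yaw": 0},{"jaw": 1,"xyz": [0,-1,0.4],"yaw": 0}]}}

```text
t: 10.67
ee_pos: [0.609, 0.0417, 0.0351]
tool_rot: [-2.084, -2.35, 0.0]
wrist_force: [-4.6, 0.3, -0.6]
opening: 0.0214
grasp_force: 60.2
```

Request:
{"fn": "send_rows", "kwargs": {"increments": [{"jaw": 0.4,"xyz": [0,0,0],"yaw": 0},{"jaw": 0.3,"xyz": [0,0,0],"yaw": 0},{"jaw": 0.1,"xyz": [0,0,0],"yaw": 0},{"jaw": 0,"xyz": [0,0,0],"yaw": 0},{"jaw": -0.1,"xyz": [0,0,0],"yaw": 0},{"jaw": -0.1,"xyz": [0,0,0],"yaw": 0},{"jaw": -0.1,"xyz": [0,0,0],"yaw": 0},{"jaw": -0.1,"xyz": [0,0,0],"yaw": 0}]}}

```text
t: 11.33
ee_pos: [0.6094, 0.0415, 0.0352]
tool_rot: [2.084, 2.351, 0.0]
wrist_force: [0.6, 0.3, -0.2]
opening: 0.0468
grasp_force: 0.0
```

Released. I go straight up, then pull back clear of the view.

Request:
{"fn": "send_rows", "kwargs": {"increments": [{"jaw": -0.1,"xyz": [0,0,-10],"yaw": 0},{"jaw": -0.1,"xyz": [0,0,-30],"yaw": 0},{"jaw": -0.1,"xyz": [0,0,-55],"yaw": 0},{"jaw": -0.1,"xyz": [0,0,-90],"yaw": 0},{"jaw": -0.1,"xyz": [0,0,-130],"yaw": 0},{"jaw": -0.1,"xyz": [0,0,-170],"yaw": 0},{"jaw": -0.1,"xyz": [0,0,-170],"yaw": 0},{"jaw": -0.1,"xyz": [-300,-60,-170],"yaw": 0},{"jaw": -0.1,"xyz": [-300,-60,-170],"yaw": 0},{"jaw": -0.1,"xyz": [-300,-60,-170],"yaw": 0},{"jaw": -0.1,"xyz": [-300,-60,-170],"yaw": 0},{"jaw": -0.1,"xyz": [-300,-60,-170],"yaw": 0},{"jaw": -0.1,"xyz": [-300,-60,-170],"yaw": 0},{"jaw": -0.1,"xyz": [-300,-60,-170],"yaw": 0},{"jaw": -0.1,"xyz": [-300,-60,-170],"yaw": 0},{"jaw": -0.1,"xyz": [-300,-60,-170],"yaw": 0},{"jaw": -0.1,"xyz": [-300,-60,-170],"yaw": 0}]}}

```text
t: 12.75
ee_pos: [0.5853, -0.2639, 0.2052]
tool_rot: [-2.086, -2.348, -0.001]
wrist_force: [-0.2, 0.3, 0.2]
opening: 0.0468
grasp_force: 0.0
```

Run:
```python
from seg import *
f,P,d=shot("top"); seg(f,P); save(cv2.resize(f[150:290,180:420],(800,467),interpolation=cv2.INTER_CUBIC),"t6.png")
n=np.array([np.cos(np.radians(6.93)),np.sin(np.radians(6.93))]);t=np.array([-n[1],n[0]])
q=(P[...,:2]-np.array([.6583,.047]));X=q@n;T=q@t
fl=f.astype(int); wood=(fl[...,0]-fl[...,2]>40)&(fl[...,0]>140)&(P[...,2]>.018)&(P[...,2]<.03)&(X>-.06)&(X<.02)&(abs(T)<.12)
k,L,S,C=cv2.connectedComponentsWithStats(wood.astype(np.uint8))
for i in range(1,k):
    if S[i,4]>100:
        (c,s,a)=cv2.minAreaRect((np.stack([X[L==i],T[L==i]],-1)*1000).astype(np.float32)); print(np.round(c,1),np.round(s,1),round(a,1))
```

```text
px [498. 139.] n 950 xy 788.5 -419.2 wh 124.3 55.3 ang(long axis from x) 175.3 z 0.0573 [103.  54.  53.]
px [103. 150.] n 1561 xy 784.6 433.8 wh 104.3 80.1 ang(long axis from x) 159.7 z 0.0896 [113. 115. 113.]
px [328. 158.] n 392 xy 774.6 -43.7 wh 45.1 40.2 ang(long axis from x) 139.9 z 0.0273 [183. 119. 140.]
px [242. 160.] n 395 xy 772.9 146.3 wh 46.0 39.9 ang(long axis from x) 20.8 z 0.027 [153.  62.  60.]
px [289. 214.] n 5136 xy 655.4 43.6 wh 340.2 115.1 ang(long axis from x) 96.9 z 0.0673 [132. 106.  90.]
px [393. 243.] n 402 xy 583.8 -180.7 wh 45.1 39.7 ang(long axis from x) 70.2 z 0.0272 [186. 121. 142.]
px [430. 276.] n 288 xy 509.2 -249.8 wh 46.9 22.1 ang(long axis from x) 81.9 z 0.0764 [121. 102.  88.]
px [252. 328.] n 420 xy 407.7 129.0 wh 45.4 39.2 ang(long axis from x) 133.5 z 0.027 [195. 176.  89.]
[-19.5 -76.5] [44.4 33.9] 89.4
[-17.2  -8.5] [43.4 30.3] 89.7
[-19.1  68.1] [34.8 44.1] 0.4
```

View pics/t6.png

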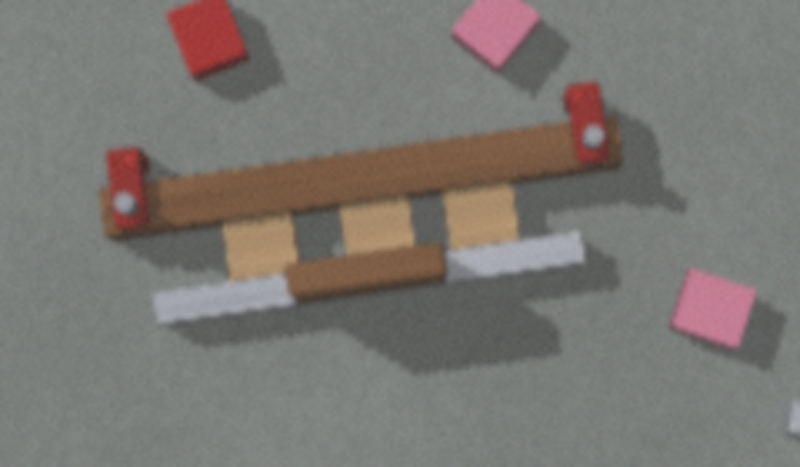

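The picture shows the three blanks at (260,247), (378,225) and (481,213), square against the fence at about −20 mm. The straightedge stands upright behind them, and the short block and decoys have not moved.

```bash
python3 -c "
from plant import job; print(job.close_job())"
```

```text
the job is handed in; nothing more can be done
None
```

I pushed the three blanks squarely against the fence with the straightedge, left it standing upright and released behind them, left the short block where it was, and handed the job in at about 13 s of the 40 s limit.

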